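# Break the stuck lid of a humidity chamber free and hold it ajar

## Robot

A 6-joint arm with a two-finger parallel gripper is mounted at the origin on a cart in front of the work surface, level with it; the furniture and walls round the work are solid. World frame = base frame: x ahead of the robot, y to its left, z up, the work surface at z = 0. Lengths are in m, angles in rad, forces in N, time in s.
With the tool pointing down it reaches from about 0.35 to 0.975 m from the base axis. Payload 4.9 kg.
Tool frame: the origin (TCP) lies midway between the tips of the shut fingers; the grasp point (between the pads) lies 19 mm behind it (ctrl.tcp_to_grasp is the distance from the TCP to the grasp point, in m); z points along the fingers, y is the line along which they close (so a half turn about z gives the same grasp; the last joint's range is limited). The gripper opens to 85 mm and grips with 20 to 120 N. Pads are 22 mm wide; open, the fingers measure 114 mm over their backs; the gripper's body (76 mm by 85 mm) begins 54 mm behind the grasp point. The pads swing forward as they close: fully open they stand 13 mm farther back than shut.
Start: joints at [-1.347, 0.053, 1.613, -0, 1.476, -0.119], TCP at [0.21, -0.589, 0.193] pointing down, gripper open.
Joint ranges: [-3.01, 3.01], [-1.01, 2.22], [0.06, 2.58], [-1.02, 4.17], [0.09, 2.62], [-3.14, 3.14]. Speed limits (rad/s): [2.57, 2.57, 3.14, 3.14, 3.14, 3.14].

## Interface

Orientations are given as a rotation vector (axis times angle).
In Python, from station import ctrl gives the robot as it stands.
- The arm moves only by the tool pendant, called after ">>>" in YAML: its name, and indented under it one key for each argument. Schema: {"type":"object","properties":{"deltas":{"type":"string"},"grip_force":{"type":"number"},"only":{"type":"string"},"quiet":{"type":"boolean"},"lines":{"type":"string"}},"required":["deltas"],"additionalProperties":false}. deltas is a string of 1 to 20 rows, parted by semicolons, with the numbers parted by commas; each row has 7 numbers: the finger opening in m, then dx, dy, dz in units of 50 mm, then a rotation vector rx, ry, rz in units of 0.2 rad; each row is the pose to reach, as a shift and turn from the pose commanded when the call began, along the tool's axes at that moment; what a row does not reach only later rows make up. A row lasts 1/12 s, in which the tool goes at most 0.0417 m and 0.125 rad, less where a joint would pass 70% of its speed; a pose out of reach is approached as far as the arm can. The fingers move at their own pace and stop on an object; grip_force is the grip in N (left out, the last holds). Time passes only in rows, so rows that do not move let the fingers close. The tool returns the time, the measured TCP pose, the force, the opening and the grip force at its end. only (a regular expression) keeps the lines of the reply that match it, lines (a string "A,B") keeps lines A to B, and quiet returns only ok. Input that does not fit is refused with a message, and nothing moves.
- ctrl.get_obs(): the state, without advancing time (a new reading comes with each control period).
- ctrl.get_image(name): name is "scene" or "top" or "wrist"; returns the picture (480x640x3 uint8, red, green, blue); there is no depth.
- ctrl.camera_params(name): a dict with "fx", "fy", "cx", "cy" (pixels), "T" (4x4, takes a point from camera to world coordinates); the wrist camera has in their place "tool_from_camera" (4x4, takes a point from camera to tool coordinates, whose origin is the TCP and whose axes are the flange's). Camera axes: x right, y down, z forward; pixel columns grow to the right and rows downward; lengths in m; the calibration is good to about 2 mm. A picture is of the moment at which its call begins: read the wrist's pose just before it. camera_params takes no time and is no camera call.
- ctrl.finish_job(): hands the job in; it is judged then, once.
The state is a dict: "t": time; "q": joint angles; "dq": joint speeds; "effort": joint torques, N m; "tool_pos": TCP position; "tool_rot": TCP orientation; "contact_force": force on the tool from outside, world axes, zero at the start; "wrist_torque": the same for the moment, N m; "opening": finger opening in m; "grip_force": force on a finger pad.
Only numpy, scipy, OpenCV 4.12 (cv2) and the standard library are available. Lean on these libraries where they do the work, as an engineer would, in place of code of your own. Each camera call takes 0.05 s, during which the arm holds its last target. There are 200 camera calls.

## Task

The slides in the white humidity chamber have to breathe before they come out. Lift the steel ring weight straight up off the lid's knob and lay it flat on the bench without dropping it; then take the knob, pull the lid up out of its sticky seal without letting it jump high or tip, and hold it level and square over the box, about two centimetres above the rim and touching it nowhere, so that the drops under it fall back inside. Leave the other things alone, and finish like that, with the gripper still holding the lid.

Things in the scene. Friction and masses are not known exactly. Their poses are not given: they have to be found in the camera images.
- chamber: Slide humidity chamber: low white box fixed on the bench, 150 mm deep (its x axis points to its back, away from the robot), 200 mm wide (y), closed by a flat grey lift-off lid. Origin on the bench under its middle, z up. Its rim is at z = 55 mm, the top of the shut lid at z = 65 mm; the knob stands in its middle. A monitor stands behind it to the left (screen face at x = 0.68 m, y above -0.13 m).
- lid: Loose flat grey plastic lid, 158 x 208 x 10 mm, about 0.3 kg, with a plug 8 mm deep under it. Origin in the middle of its underside where it meets the rim: 55 mm above the chamber's origin when shut. A rubber bead seal grips the plug: the upward pull must climb to about 14 to 22 N before it slips, and drops to the lid's own 3 N once it has risen 4 to 5 mm. Let go, it falls back on the seal.
- lid_knob (a point): Black plastic mushroom knob in the middle of the lid. Origin on its axis on the lid's top face (10 mm above the lid's origin), z up along its axis. Round head of 28 mm diameter from z = 18 mm to z = 36 mm, on a stem of 17 mm diameter. While the ring weight is on, only the top 6 mm of the head stands out of the ring.
- weight_ring: Plain steel ring weight, about 0.4 kg, 62 mm outside diameter, 40 mm hole, 30 mm high, lying flat on the lid around the knob (the hole leaves 6 mm round the knob's head). Origin in the centre of its underside; z up along its axis. There is bare bench to lay it on left of the chamber, for 40 mm all round the point x = 0.475, y = 0.060 m.
- stain_bottle: Amber dropper bottle with black dropper, 36 mm diameter, 105 mm tall, standing close to the chamber's right (-y) side. To be left alone. Origin in the centre of its underside.
- petri_dish: Small clear culture dish, 59 mm diameter, 14 mm high, close to the chamber's right (-y) side, nearer its front. To be left alone. Origin in the centre of its underside.
- timer: White bench timer, 62 x 62 x 18 mm, lying left of the chamber. To be left alone. Origin in the centre of its underside.
- tweezers: Fine steel tweezers, 122 mm long, 16 mm wide, 6 mm high, lying on the bench at the left. To be left alone. Origin in the centre of the underside.

How it is judged:
By the outcome, as a careful person would: the job done as asked, in the order asked, and still so for the second after the job is handed in, while the arm keeps its last pose, push and grip.
It also fails if it takes over 51 s, if anything falls off the work surface, if the arm or the gripper's body presses on something with over 40 N, if the wrist force passes 120 N, or if a joint passes its speed limit or range.

## Working session

There is one attempt and no reset: what is moved stays moved. The work goes in short steps, Python scripts to look and compute and a tool call to move; the robot and the scene stay as the last step left them, time stands still between calls to the robot, and variables do not carry over. Pictures are saved under pics/ and viewed, at most 10 in all, crops included, and the job is handed in when it is done.

```bash
ls; mkdir -p pics; python3 - <<'E'
from station import ctrl
import cv2,numpy as np
np.set_printoptions(precision=4,suppress=True)
o=ctrl.get_obs();print(o['t'],o['tool_pos'],o['tool_rot'],o['opening'],ctrl.tcp_to_grasp)
for n in("scene","top","wrist"):
    print(n,ctrl.camera_params(n))
    cv2.imwrite(f"pics/{n}0.png",ctrl.get_image(n)[:,:,::-1])
E
```

```text
pics
station.py
0.0 [ 0.2099 -0.588   0.1918] [-3.0935 -0.5355  0.0001] 0.08555436282498406 0.0187
scene {'fx': 507.31583370510873, 'fy': 507.31583370510873, 'cx': 310.3338146750604, 'cy': 239.66285539445158, 'T': array([[-0.8659, -0.2202,  0.4492,  0.0725],
       [-0.5001,  0.3582, -0.7884,  0.7047],
       [ 0.0127, -0.9073, -0.4202,  0.5235],
       [ 0.    ,  0.    ,  0.    ,  1.    ]])}
top {'fx': 434.20071338465294, 'fy': 434.20071338465294, 'cx': 321.2195556818948, 'cy': 239.79980318376576, 'T': array([[ 0.013 , -0.9834,  0.181 ,  0.4112],
       [-0.9999, -0.0113,  0.0105, -0.1461],
       [-0.0083, -0.1811, -0.9834,  1.0219],
       [ 0.    ,  0.    ,  0.    ,  1.    ]])}
wrist {'fx': 360.8298567857377, 'fy': 360.8298567857377, 'cx': 325.26582945814414, 'cy': 242.61479537688945, 'tool_from_camera': array([[-0.    , -0.951 , -0.3092,  0.0785],
       [ 1.    , -0.0005,  0.0013,  0.    ],
       [-0.0014, -0.3092,  0.951 , -0.1813],
       [ 0.    ,  0.    ,  0.    ,  1.    ]])}
```

View pics/top0.png

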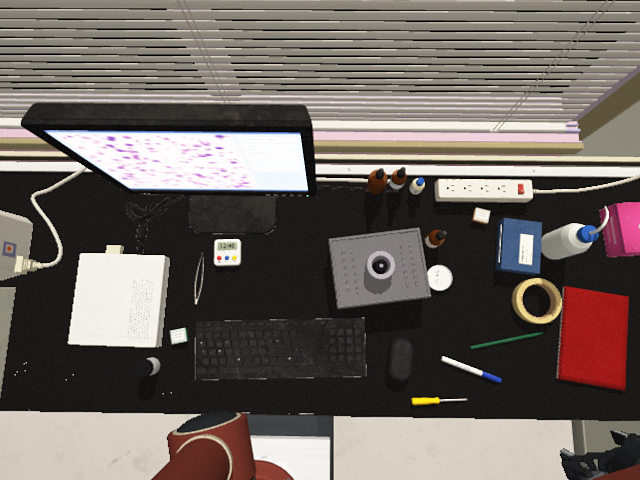

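View pics/scene0.png

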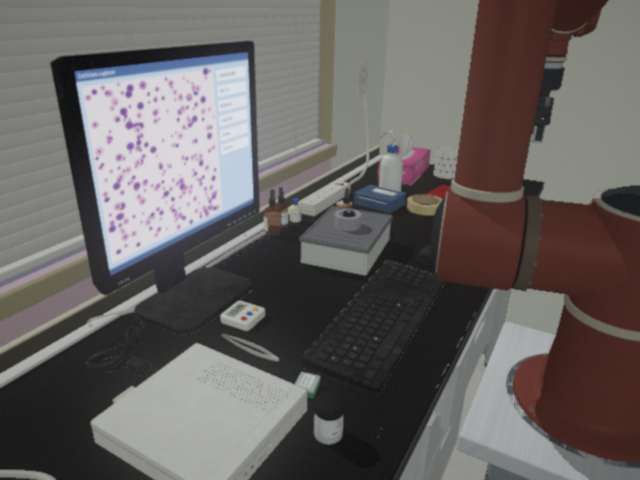

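The top view shows the lid with corners at about (329,238), (421,229), (431,298) and (337,308), and the ring at (380,265). The bottle is at (435,238), the dish at (440,278), the timer at (228,252) and the tweezers at (199,278). In the scene view the ring is at (347,220).

```bash
python3 - <<'E'
import cv2,numpy as np
a=cv2.imread("pics/top0.png")[220:320,320:460]; b=cv2.imread("pics/scene0.png")[195:280,290:410]
a=cv2.resize(a,None,fx=4,fy=4,interpolation=cv2.INTER_CUBIC)[:, :560]
b=cv2.resize(b,None,fx=5,fy=5,interpolation=cv2.INTER_CUBIC)
cv2.imwrite("pics/ta.png",a);cv2.imwrite("pics/sb.png",b)
E
```

```text
(no output)
```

View pics/ta.png

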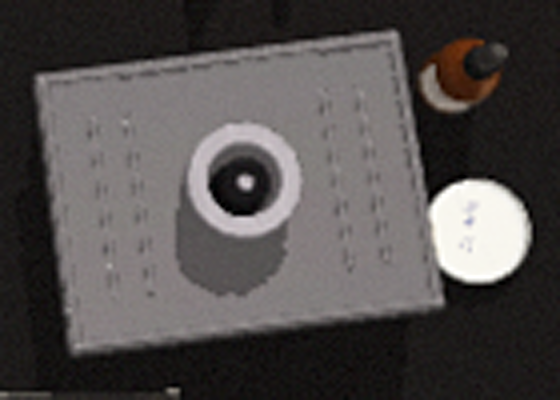

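View pics/sb.png

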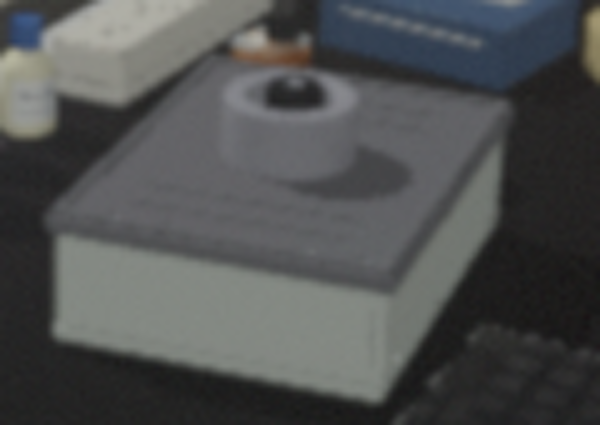

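The top crop shows the ring's top ellipse centred at (245,180) and the lid corners at (38,75), (398,32), (443,304) and (73,353). The scene crop shows the ring's top ellipse centred at (291,97) and the box's bottom front corner at (382,402).

```bash
cat > h.py <<'E'
from station import ctrl
import cv2,numpy as np
from scipy.spatial.transform import Rotation as R
np.set_printoptions(precision=4,suppress=True)
def toolT(o):
    T=np.eye(4);T[:3,:3]=R.from_rotvec(o['tool_rot']).as_matrix();T[:3,3]=o['tool_pos'];return T
def ray(n,uv,T=None):
    p=ctrl.camera_params(n)
    T=p['T'] if T is None else T@p['tool_from_camera']
    d=T[:3,:3]@np.array([(uv[0]-p['cx'])/p['fx'],(uv[1]-p['cy'])/p['fy'],1]);return T[:3,3],d/np.linalg.norm(d)
def tri(rs):
    A=sum(np.eye(3)-np.outer(d,d) for c,d in rs);b=sum((np.eye(3)-np.outer(d,d))@c for c,d in rs)
    x=np.linalg.solve(A,b);return x,[np.linalg.norm(np.cross(x-c,d)) for c,d in rs]
def atz(r,z):
    c,d=r;return c+d*(z-c[2])/d[2]
E
python3 - <<'E'
from h import *
t=lambda u,v:ray('top',(320+u/4-.4,220+v/4-.4))
s=lambda u,v:ray('scene',(290+u/5-.4,195+v/5-.4))
print('ringtop',tri([t(245,180),s(291,97)]),atz(t(245,180),.095))
print('knobtop',tri([t(242,184),s(296,84)]))
cs=[(38,75),(398,32),(443,304),(73,353)]
P=np.array([atz(t(*c),.065) for c in cs]);print(P,P.mean(0))
e=[P[0]-P[1],P[1]-P[2],P[3]-P[2],P[0]-P[3]];print([np.linalg.norm(x) for x in e])
print('yaw',[np.degrees(np.arctan2(x[1],x[0])) for x in e])
print('lidcorners', tri([t(38,75),s(50,218)]),tri([t(73,353),s(390,285)]))
print('bottle',atz(t(488,57),.105),'dish',atz(t(480,232),.014),'timer',atz(ray('top',(228,252)),.018),'tw',[atz(ray('top',p),.006) for p in[(202,254),(196,304)]])
E
```

```text
ringtop (array([ 0.5288, -0.2651,  0.0941]), [np.float64(0.0005288734298182287), np.float64(0.0005288734298180581)]) [ 0.5291 -0.2648  0.095 ]
knobtop (array([ 0.5255, -0.2626,  0.102 ]), [np.float64(0.0006404300991828145), np.float64(0.0006404300991828316)])
[[ 0.5908 -0.1535  0.065 ]
 [ 0.6177 -0.3556  0.065 ]
 [ 0.4661 -0.3759  0.065 ]
 [ 0.4371 -0.174   0.065 ]] [ 0.5279 -0.2647  0.065 ]
[np.float64(0.2038563688909736), np.float64(0.15297478931653605), np.float64(0.2039223425927411), np.float64(0.15511186868687923)]
yaw [np.float64(97.5849412446035), np.float64(7.633204174054405), np.float64(98.18541475957012), np.float64(7.612306286072812)]
lidcorners (array([ 0.5901, -0.1541,  0.0626]), [np.float64(0.0012947516779333037), np.float64(0.0012947516779332566)]) (array([ 0.4368, -0.1743,  0.0609]), [np.float64(0.00042880233701044434), np.float64(0.0004288023370104363)])
bottle [ 0.5959 -0.3946  0.105 ] dish [ 0.5107 -0.4109  0.014 ] timer [0.5644 0.0827 0.018 ] tw [array([0.5607, 0.1469, 0.006 ]), array([0.4433, 0.1535, 0.006 ])]
```

```bash
cat >> h.py <<'E'
def down(yaw):  # tool z down, tool y along world direction yaw+90deg (or minus)
    y=np.array([-np.sin(yaw),np.cos(yaw),0]);z=np.array([0,0,-1.]);return np.column_stack([np.cross(y,z),y,z])
def plan(p,yaw,flip=False,base=None):
    T=toolT(ctrl.get_obs()) if base is None else base
    G=down(yaw+(np.pi if flip else 0))
    return T[:3,:3].T@(np.array(p)-T[:3,3]), R.from_matrix(T[:3,:3].T@G).as_rotvec()
E
python3 - <<'E'
from h import *
print(toolT(ctrl.get_obs()))
y=np.radians(7.75)
for f in(0,1): print(plan([.529,-.265,.22],y,f))
E
```

```text
[[ 0.9418  0.3362 -0.0003  0.21  ]
 [ 0.3362 -0.9418  0.0016 -0.5881]
 [ 0.0002 -0.0016 -1.      0.192 ]
 [ 0.      0.      0.      1.    ]]
(array([ 0.4091, -0.1971, -0.0276]), array([ 0.0001, -0.0024, -2.934 ]))
(array([ 0.4091, -0.1971, -0.0276]), array([-0.0016, -0.0001,  0.2076]))
```

Units first: shifts go in units of 50 mm and turns go in units of 0.2 rad. So 0.36 m is 7.2, 0.33 m is 6.6, 0.18 rad is 0.9.

>>> pendant:
  deltas: "0.085,0.8,-0.4,-0.552,0,0,0.1;0.085,1.6,-0.8,-0.552,0,0,0.25;0.085,2.4,-1.2,-0.552,0,0,0.4;0.085,3.1,-1.5,-0.552,0,0,0.5;0.085,3.8,-1.86,-0.552,0,0,0.6;0.085,4.5,-2.2,-0.552,0,0,0.75;0.085,5.2,-2.54,-0.552,0,0,0.9;0.085,6,-2.9,-0.552,0,0,1.038;0.085,6.6,-3.2,-0.552,0,0,1.038;0.085,7.2,-3.5,-0.552,0,0,1.038;0.085,7.2,-3.5,-0.552,0,0,1.038;0.085,7.2,-3.5,-0.552,0,0,1.038;0.085,7.2,-3.5,-0.552,0,0,1.038"

```text
t: 1.23
tool_pos: [0.4899, -0.3029, 0.2202]
tool_rot: [-3.134, -0.213, 0.001]
contact_force: [-0.9, -0.1, 0.1]
opening: 0.0852
grip_force: 0.0
```

```bash
python3 - <<'E'
from h import *
np.save('T1.npy',toolT(ctrl.get_obs()))
cv2.imwrite('pics/w1.png',ctrl.get_image('wrist')[:,:,::-1])
E
```

>>> pendant:
  deltas: "0.085,0.6,-0.2,0.2,0,0,0;0.085,0.98,-0.44,0.6,0,0,0;0.085,0.98,-0.44,1,0,0,0;0.085,0.98,-0.44,1,0,0,0;0.085,0.98,-0.44,1,0,0,0"

```text
t: 1.7
tool_pos: [0.5343, -0.275, 0.1691]
tool_rot: [-3.133, -0.209, 0.005]
contact_force: [-0.6, -0.3, 0.2]
opening: 0.085
grip_force: 0.0
```

```bash
python3 - <<'E'
from h import *
T=toolT(ctrl.get_obs());np.save('T2.npy',T);print(T)
cv2.imwrite('pics/w2.png',ctrl.get_image('wrist')[:,:,::-1])
a=cv2.imread('pics/w1.png');b=cv2.imread('pics/w2.png')
cv2.imwrite('pics/w12.png',np.vstack([cv2.resize(a,(400,300)),cv2.resize(b,(400,300))]))
E
```

```text
[[ 0.9911  0.133  -0.0031  0.5343]
 [ 0.133  -0.9911  0.0017 -0.275 ]
 [-0.0028 -0.0021 -1.      0.1691]
 [ 0.      0.      0.      1.    ]]
```

View pics/w12.png

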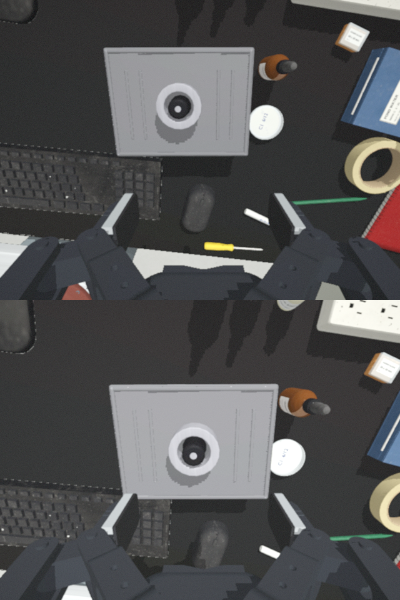

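The wrist pair shows the ring's top at about (179,106) in the upper picture and (194,452−300) in the lower, both at 0.625 scale. The gripper is clear and roughly square to the lid. Next I fit the ring ellipses and triangulate.

```bash
python3 - <<'E'
from h import *
rs=[];kn=[]
for k,g in((1,(286,170)),(2,(310,243))):
    im=cv2.imread(f'pics/w{k}.png',0);T=np.load(f'T{k}.npy')
    x0,y0=g[0]-55,g[1]-55;c=im[y0:y0+110,x0:x0+110]
    t=205
    m=(c>(np.percentile(c,97)-18)).astype(np.uint8)
    n,l,st,_=cv2.connectedComponentsWithStats(m);i=1+np.argmax(st[1:,4]);m=(l==i).astype(np.uint8)
    e=cv2.fitEllipse(cv2.convexHull(max(cv2.findContours(m,0,1)[0],key=len)))
    print(k,np.percentile(c,[10,50,97]),e[0][0]+x0,e[0][1]+y0,e[1],st[i])
    uv=(e[0][0]+x0,e[0][1]+y0);rs.append(ray('wrist',uv,T))
    d=((c<60)&(cv2.fillConvexPoly(np.zeros_like(m),cv2.convexHull(max(cv2.findContours(m,0,1)[0],key=len)),1)>0))
    cv2.imwrite(f'pics/m{k}.png',m*255)
    # lid edges
    print('atz .095',atz(rs[-1],.095))
print(tri(rs))
a=np.hstack([cv2.resize(cv2.imread('pics/w1.png')[115:225,230:340],(390,390),interpolation=2),cv2.resize(cv2.imread('pics/w2.png')[188:298,255:365],(390,390),interpolation=2)])
cv2.imwrite('pics/wc.png',a)
E
```

```text
1 [113. 155. 202.] 285.7272148132324 168.91992950439453 (70.65605163574219, 73.34168243408203) [  19   18   72   73 2176]
atz .095 [ 0.5289 -0.2648  0.095 ]
2 [ 65. 171. 219.] 310.1283187866211 241.4762725830078 (77.53317260742188, 80.37519073486328) [  15   15   81   78 2642]
atz .095 [ 0.5291 -0.2647  0.095 ]
(array([ 0.5288, -0.2647,  0.0939]), [np.float64(2.240703482043278e-05), np.float64(2.240703482044923e-05)])
```

View pics/wc.png

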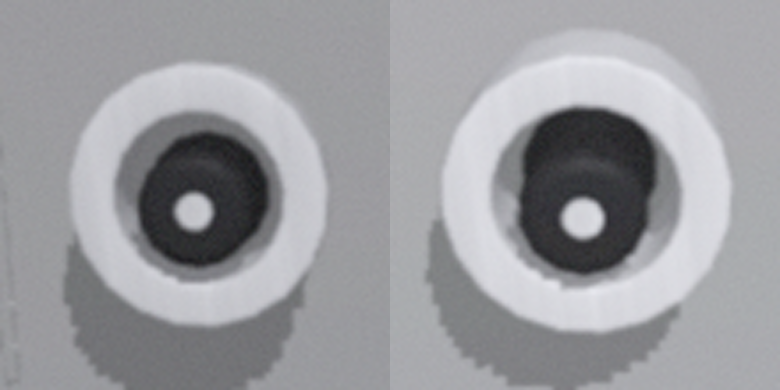

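The ring's top is at (0.529, -0.265, 0.094), and the wrist, top and scene views agree. The knob's white top dot is at crop (194,211) on the left and (583,218) on the right, which I now triangulate.

```bash
python3 - <<'E'
from h import *
rs=[ray('wrist',(194/3.545+229.6,211/3.545+114.6),np.load('T1.npy')),ray('wrist',(193/3.545+254.6,218/3.545+187.6),np.load('T2.npy'))]
print(tri(rs),[atz(r,.101) for r in rs])
print(plan([.529,-.265,.125],np.radians(7.75),1),plan([.529,-.265,.060],np.radians(7.75),1))
E
```

```text
(array([ 0.5254, -0.2646,  0.1015]), [np.float64(4.840482884598187e-05), np.float64(4.8404828846093145e-05)]) [array([ 0.5253, -0.2646,  0.101 ]), array([ 0.5252, -0.2646,  0.101 ])]
(array([-0.0046, -0.0113,  0.0458]), array([-0.0001,  0.0006, -0.002 ])) (array([-0.0045, -0.0113,  0.1108]), array([-0.0001,  0.0006, -0.002 ]))
```

Scaled: 0.065 m is 1.3, 0.109 m is 2.18.

>>> pendant:
  deltas: "0.085,-0.092,-0.226,0.4,0,0,0;0.085,-0.092,-0.226,0.9,0,0,0;0.085,-0.092,-0.226,1.3,0,0,0;0.085,-0.092,-0.226,1.7,0,0,0;0.085,-0.092,-0.226,1.9,0,0,0;0.085,-0.092,-0.226,2.04,0,0,0;0.085,-0.092,-0.226,2.16,0,0,0;0.085,-0.092,-0.226,2.18,0,0,0;0.085,-0.092,-0.226,2.18,0,0,0"
  grip_force: 40

```text
t: 2.5
tool_pos: [0.5303, -0.2644, 0.0625]
tool_rot: [3.134, 0.212, 0.002]
contact_force: [0.3, -0.7, 0.3]
opening: 0.0851
grip_force: 0.0
```

>>> pendant:
  deltas: "0.066,0,0,0.02,0,0,0;0.066,0,0,0.02,0,0,0;0.064,0,0,0.02,0,0,0;0.062,0,0,0.02,0,0,0;0.06,0,0,0.02,0,0,0;0.055,0,0,0.02,0,0,0;0.055,0,0,0.02,0,0,0;0.055,0,0,0.02,0,0,0"
  grip_force: 40

```text
t: 3.17
tool_pos: [0.5298, -0.2638, 0.0606]
tool_rot: [-3.134, -0.212, 0.0]
contact_force: [-1.1, 0.1, -0.2]
opening: 0.0549
grip_force: 0.0
```

```bash
python3 - <<'E'
from h import *
cv2.imwrite('pics/w3.png',ctrl.get_image('wrist')[:,:,::-1])
E
```

```text
(no output)
```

View pics/w3.png

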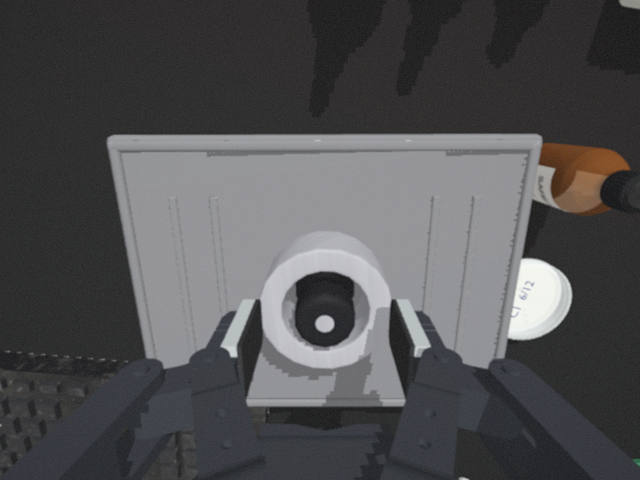

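The picture shows the pads' front edges ending at about (262,300) and (395,300), beside the ring's top edge. The opening reads 55 mm with no grip, so the pads seem to be above or short of the ring. I'll check from the side.

```bash
python3 - <<'E'
from h import *
print(ctrl.get_obs()['opening'],ctrl.get_obs()['grip_force'])
i=ctrl.get_image('scene')[:,:,::-1];cv2.imwrite('pics/s3.png',i)
a=cv2.resize(i[150:280,285:415],(520,520),interpolation=2)
b=ctrl.get_image('top')[:,:,::-1];cv2.imwrite('pics/t3.png',b)
cv2.imwrite('pics/s3c.png',np.clip(a*1.5,0,255))
p=ctrl.camera_params('scene');W=np.linalg.inv(p['T'])
for q in([.53,-.264,.0606],[.53,-.264,.08],[.53,-.264,.107],[.5255,-.233,.07],[.5255,-.236,.107]):
    c=W@np.array(q+[1]);u=np.array([p['cx']+p['fx']*c[0]/c[2],p['cy']+p['fy']*c[1]/c[2]]);print(q,(u-[285,150])*4)
E
```

```text
0.05490039328659216 0.0
[0.53, -0.264, 0.0606] [244.8987 310.3379]
[0.53, -0.264, 0.08] [246.3456 279.0883]
[0.53, -0.264, 0.107] [248.3936 234.8555]
[0.5255, -0.233, 0.07] [228.1853 315.4247]
[0.5255, -0.236, 0.107] [233.25   252.1545][ WARN:0@1.186] global loadsave.cpp:1063 imwrite_ Unsupported depth image for selected encoder is fallbacked to CV_8U.
```

View pics/s3c.png

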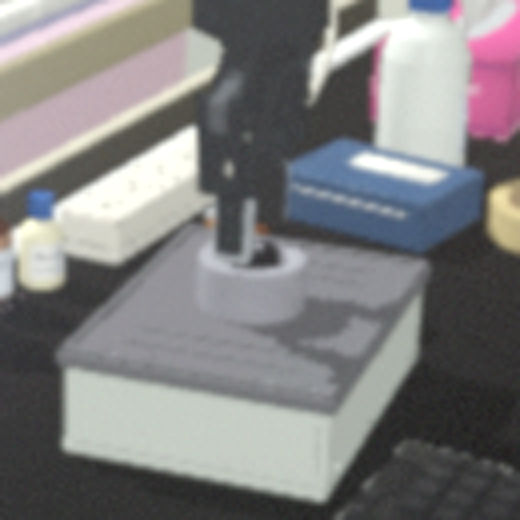

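Both views put the fingertips at about z = 0.103 while the reported TCP is 0.061, so the tips sit above the ring and roughly 40 mm behind the stated TCP. I'll reopen and feel my way down in small steps, watching the force.

>>> pendant:
  deltas: "0.085,0,0,0,0,0,0;0.085,0,0,0,0,0,0;0.085,0,0,0,0,0,0;0.085,0,0,0.08,0,0,0;0.085,0,0,0.16,0,0,0;0.085,0,0,0.16,0,0,0"

```text
t: 3.82
tool_pos: [0.5291, -0.2633, 0.0512]
tool_rot: [-3.133, -0.212, 0.003]
contact_force: [0.2, 1.1, -0.6]
opening: 0.0848
grip_force: 0.0
```

```bash
python3 - <<'E'
from h import *
w=ctrl.get_image('wrist');cv2.imwrite('pics/w4.png',w[:,:,::-1]);print(ctrl.get_obs()['contact_force'])
E
```

```text
[-0.1258  0.7876  0.0152]
```

>>> pendant:
  deltas: "0.085,0,0,0.06,0,0,0;0.085,0,0,0.12,0,0,0;0.085,0,0,0.2,0,0,0;0.085,0,0,0.2,0,0,0"

```text
t: 4.2
tool_pos: [0.5291, -0.2634, 0.0414]
tool_rot: [-3.133, -0.212, 0.002]
contact_force: [0.2, 0.3, -0.3]
opening: 0.0846
grip_force: 0.0
```

>>> pendant:
  deltas: "0.07,0,0,0,0,0,0;0.065,0,0,0,0,0,0;0.06,0,0,0,0,0,0;0.055,0,0,0,0,0,0;0.055,0,0,0,0,0,0;0.055,0,0,0,0,0,0"
  grip_force: 40

```text
t: 4.7
tool_pos: [0.53, -0.2638, 0.0433]
tool_rot: [-3.134, -0.212, -0.0]
contact_force: [-2.4, 1.5, 5.7]
opening: 0.0598
grip_force: 42.6
```

Contact is at 60 mm, but the bite may be shallow and there is some upward force. I'll reopen and go about 6 mm deeper before lifting.

Scaled: 0.006 m is 0.12, 0.003 m is 0.06.

>>> pendant:
  deltas: "0.085,0,0,0,0,0,0;0.085,0,0,0,0,0,0;0.085,0,0,0,0,0,0;0.085,0,0,0.06,0,0,0;0.085,0,0,0.12,0,0,0;0.085,0,0,0.12,0,0,0"

```text
t: 5.2
tool_pos: [0.5292, -0.2634, 0.0354]
tool_rot: [-3.133, -0.212, 0.002]
contact_force: [0.4, -0.3, -0.4]
opening: 0.0854
grip_force: 0.0
```

```bash
python3 - <<'E'
from h import *
cv2.imwrite('pics/w5.png',ctrl.get_image('wrist')[:,:,::-1]);cv2.imwrite('pics/s5.png',ctrl.get_image('scene')[:,:,::-1])
a=cv2.imread('pics/w5.png')[220:420,160:500];b=cv2.imread('pics/s5.png')[170:250,290:400]
a=cv2.resize(a,(680,400));b=cv2.resize(b,(330,240))[:200]
c=np.zeros((600,680,3),np.uint8);c[:400]=a;c[400:,:330]=b
cv2.imwrite('pics/c5.png',c)
E
```

```text
(no output)
```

View pics/c5.png

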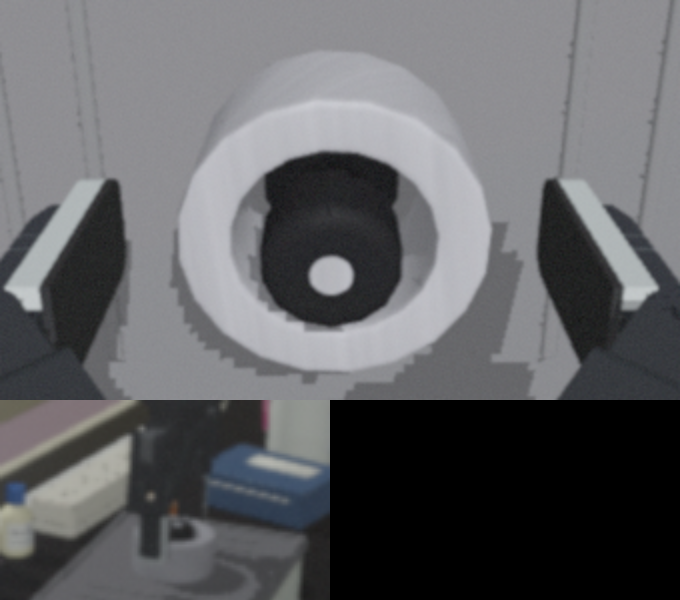

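The crop shows the open pads on both sides of the ring, with tips at crop (125,185) and (538,185). That puts the tips near z = 0.085, below the ring's top, and the ring is centred between them with the knob clear. Closing and lifting gently.

>>> pendant:
  deltas: "0.07,0,0,0,0,0,0;0.065,0,0,0,0,0,0;0.062,0,0,0,0,0,0;0.058,0,0,0,0,0,0;0.055,0,0,0,0,0,0;0.05,0,0,0,0,0,0;0.05,0,0,0,0,0,0"
  grip_force: 45

```text
t: 5.88
tool_pos: [0.5302, -0.2641, 0.0374]
tool_rot: [3.134, 0.212, 0.001]
contact_force: [-1.3, 0.5, 4.5]
opening: 0.0598
grip_force: 49.8
```

>>> pendant:
  deltas: "0.05,0,0,-0.04,0,0,0;0.05,0,0,-0.1,0,0,0;0.05,0,0,-0.2,0,0,0;0.05,0,0,-0.2,0,0,0;0.05,0,0,-0.2,0,0,0"

```text
t: 6.3
tool_pos: [0.5297, -0.2637, 0.0464]
tool_rot: [-3.134, -0.212, 0.0]
contact_force: [0.8, -0.1, -4.1]
opening: 0.0603
grip_force: 49.4
```

```bash
python3 - <<'E'
from h import *
y=np.radians(7.75);o=toolT(ctrl.get_obs())
for p in([.5297,-.2637,.105],[.475,.06,.105],[.475,.06,-.02]):print(plan(p,y,1,o))
E
```

```text
(array([ 0.    , -0.    , -0.0586]), array([-0.0001,  0.0001, -0.0001]))
(array([-0.0106, -0.3282, -0.0585]), array([-0.0001,  0.0001, -0.0001]))
(array([-0.0106, -0.3281,  0.0665]), array([-0.0001,  0.0001, -0.0001]))
```

Scaled: -0.01 m is -0.2, -0.328 m is -6.56.

>>> pendant:
  deltas: "0.05,0,0,-0.3,0,0,0;0.05,0,0,-0.7,0,0,0;0.05,0,0,-1.1,0,0,0;0.05,0,-0.2,-1.2,0,0,0;0.05,-0.02,-0.6,-1.2,0,0,0;0.05,-0.04,-1.2,-1.2,0,0,0;0.05,-0.06,-1.9,-1.2,0,0,0;0.05,-0.08,-2.6,-1.2,0,0,0;0.05,-0.1,-3.3,-1.2,0,0,0;0.05,-0.12,-4,-1.2,0,0,0;0.05,-0.14,-4.7,-1.2,0,0,0;0.05,-0.16,-5.3,-1.2,0,0,0;0.05,-0.18,-5.8,-1.2,0,0,0;0.05,-0.2,-6.2,-1.2,0,0,0;0.05,-0.2,-6.44,-1.2,0,0,0;0.05,-0.212,-6.56,-1.2,0,0,0;0.05,-0.212,-6.56,-1.2,0,0,0"

```text
t: 7.72
tool_pos: [0.4745, 0.0606, 0.106]
tool_rot: [-3.134, -0.215, 0.001]
contact_force: [0.9, -0.4, -4.4]
opening: 0.0601
grip_force: 50.5
```

>>> pendant:
  deltas: "0.05,0,0,0.3,0,0,0;0.05,0,0,0.8,0,0,0;0.05,0,0,1.4,0,0,0;0.05,0,0,1.9,0,0,0;0.05,0,0,2.2,0,0,0;0.05,0,0,2.36,0,0,0;0.05,0,0,2.44,0,0,0;0.05,0,0,2.44,0,0,0;0.05,0,0,2.44,0,0,0"

```text
t: 8.47
tool_pos: [0.4763, 0.0593, -0.0143]
tool_rot: [3.134, 0.211, 0.003]
contact_force: [-0.1, -0.2, -4.0]
opening: 0.0599
grip_force: 50.4
```

>>> pendant:
  deltas: "0.05,0,0,0.08,0,0,0;0.05,0,0,0.16,0,0,0;0.05,0,0,0.21,0,0,0;0.05,0,0,0.21,0,0,0"

```text
t: 8.8
tool_pos: [0.4747, 0.0598, -0.0263]
tool_rot: [-3.134, -0.212, 0.001]
contact_force: [-0.7, 0.6, -4.4]
opening: 0.06
grip_force: 50.4
```

>>> pendant:
  deltas: "0.05,0,0,0.02,0,0,0;0.05,0,0,0.04,0,0,0;0.05,0,0,0.04,0,0,0;0.05,0,0,0.04,0,0,0"

```text
t: 9.13
tool_pos: [0.4753, 0.0598, -0.0276]
tool_rot: [3.134, 0.212, 0.0]
contact_force: [-0.2, 0.1, -2.3]
opening: 0.06
grip_force: 50.7
```

>>> pendant:
  deltas: "0.05,0,0,0.016,0,0,0;0.05,0,0,0.03,0,0,0;0.05,0,0,0.03,0,0,0"

```text
t: 9.38
tool_pos: [0.4753, 0.0598, -0.0277]
tool_rot: [-3.134, -0.212, 0.002]
contact_force: [-7.0, -0.6, 10.0]
opening: 0.0599
grip_force: 51.8
```

>>> pendant:
  deltas: "0.064,0,0,0,0,0,0;0.07,0,0,0,0,0,0;0.085,0,0,0,0,0,0;0.085,0,0,0,0,0,0"

```text
t: 9.72
tool_pos: [0.4755, 0.0597, -0.0292]
tool_rot: [3.134, 0.212, 0.001]
contact_force: [-0.1, 0.5, 0.0]
opening: 0.0848
grip_force: 0.0
```

Scaled: 0.2 m is 4, -0.17 m is -3.4.

>>> pendant:
  deltas: "0.085,0,0,-0.2,0,0,0;0.085,0,0,-0.6,0,0,0;0.085,0,0,-1.2,0,0,0;0.085,0,0,-2,0,0,0;0.085,0,0,-2.8,0,0,0;0.085,0,0.4,-3.4,0,0,0;0.085,0,1,-3.8,0,0,0;0.085,0,1.7,-3.8,0,0,0;0.085,0.06,2.5,-3.8,0,0,0;0.085,0.1,3.3,-3.8,0,0,0;0.085,0.14,4,-3.8,0,0,0;0.085,-0.2,4.7,-3.8,0,0,0;0.085,-0.2,5.4,-3.8,0,0,0;0.085,-0.2,5.8,-3.8,0,0,0;0.085,-0.2,5.8,-3.8,0,0,0;0.085,-0.2,5.8,-3.8,0,0,0"

```text
t: 11.05
tool_pos: [0.5041, -0.2298, 0.1611]
tool_rot: [-3.134, -0.209, -0.0]
contact_force: [-0.9, 0.4, -0.1]
opening: 0.0852
grip_force: 0.0
```

```bash
cat > look.py <<'E'
from h import *
import sys
k=sys.argv[1];np.save(f'T{k}.npy',toolT(ctrl.get_obs()));cv2.imwrite(f'pics/w{k}.png',ctrl.get_image('wrist')[:,:,::-1])
E
python3 look.py 6
```

>>> pendant:
  deltas: "0.085,0.2,0.4,0.2,0,0,0;0.085,0.412,0.76,0.6,0,0,0;0.085,0.412,0.76,1,0,0,0;0.085,0.412,0.76,1,0,0,0;0.085,0.412,0.76,1,0,0,0"

```text
t: 11.52
tool_pos: [0.5289, -0.2618, 0.1094]
tool_rot: [-3.132, -0.214, 0.004]
contact_force: [0.4, -0.6, 0.5]
opening: 0.085
grip_force: 0.0
```

```bash
python3 look.py 7
python3 - <<'E'
from h import *
c=[]
for k in(6,7):
    im=cv2.imread(f'pics/w{k}.png');p=ctrl.camera_params('wrist');T=np.load(f'T{k}.npy')@p['tool_from_camera']
    q=np.linalg.inv(T)@[.526,-.265,.1,1];u=int(p['cx']+p['fx']*q[0]/q[2]);v=int(p['cy']+p['fy']*q[1]/q[2])
    print(k,u,v,im.shape);c.append(cv2.resize(im[v-40:v+40,u-40:u+40],(400,400),interpolation=2))
t=ctrl.get_image('top')[:,:,::-1];cv2.imwrite('pics/t7.png',t)
b=cv2.resize(t[225:315,200:440],(533,200),interpolation=2)
o=np.zeros((600,800,3),np.uint8);o[:400]=np.hstack(c);o[400:,:533]=b;cv2.imwrite('pics/c7.png',o)
E
```

```text
6 379 218 (480, 640, 3)
7 329 275 (480, 640, 3)
```

View pics/c7.png

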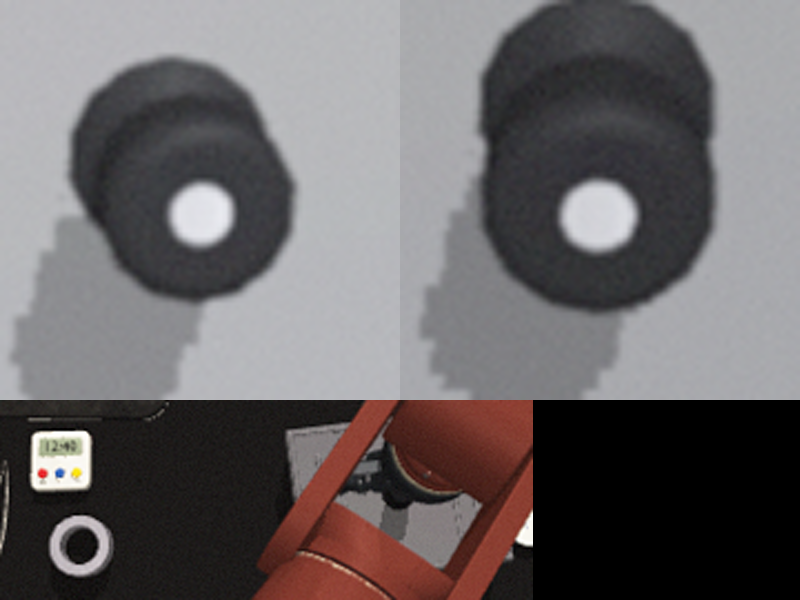

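The top strip shows the ring lying flat beside the timer. The knob's dot is at crop (202,213) on the left and (598,215) on the right.

```bash
python3 - <<'E'
from h import *
rs=[ray('wrist',(379.0,220.2),np.load('T6.npy')),ray('wrist',(328.2,277.6),np.load('T7.npy'))]
print(tri(rs),[atz(r,.101) for r in rs])
# head bottom centre approx from top-of-lid base
print(plan([.526,-.2645,.05],np.radians(7.75),1))
E
```

```text
(array([ 0.5258, -0.2644,  0.1025]), [np.float64(9.783192877201507e-05), np.float64(9.78319287720661e-05)]) [array([ 0.5254, -0.2648,  0.101 ]), array([ 0.5252, -0.2644,  0.101 ])]
(array([-0.0046,  0.0008,  0.062 ]), array([ 0.0008, -0.0012,  0.0012]))
```

>>> pendant:
  deltas: "0.085,-0.08,0.012,0.2,0,0,0;0.085,-0.092,0.016,0.5,0,0,0;0.085,-0.092,0.016,0.8,0,0,0;0.085,-0.092,0.016,1.04,0,0,0;0.085,-0.092,0.016,1.2,0,0,0;0.085,-0.092,0.016,1.32,0,0,0;0.085,-0.092,0.016,1.4,0,0,0;0.085,-0.092,0.016,1.44,0,0,0;0.085,-0.092,0.016,1.44,0,0,0;0.085,-0.092,0.016,1.44,0,0,0"

```text
t: 12.45
tool_pos: [0.5258, -0.2655, 0.0392]
tool_rot: [3.134, 0.212, 0.001]
contact_force: [-0.5, -0.5, 1.0]
opening: 0.0848
grip_force: 0.0
```

```bash
python3 look.py 8; python3 - <<'E'
from h import *
o=ctrl.get_obs();print(o['tool_pos'],o['tool_rot'],o['contact_force'])
print(plan([.526,-.2645,.036],np.radians(7.75),1))
E
```

```text
[ 0.5259 -0.2656  0.0393] [3.1337 0.2122 0.0015] [ 0.0302 -0.2451 -0.8138]
(array([ 0.0003, -0.001 ,  0.0033]), array([ 0.0008, -0.0009, -0.0001]))
```

>>> pendant:
  deltas: "0.07,0,-0.02,0.04,0,0,0;0.05,0,-0.02,0.04,0,0,0;0.036,0,-0.02,0.04,0,0,0;0.03,0,-0.02,0.04,0,0,0;0.026,0,-0.02,0.04,0,0,0;0.02,0,-0.02,0.04,0,0,0;0.02,0,-0.02,0.04,0,0,0"
  grip_force: 25

```text
t: 13.08
tool_pos: [0.5253, -0.264, 0.0368]
tool_rot: [-3.134, -0.212, 0.0]
contact_force: [-0.9, 1.9, 2.0]
opening: 0.0269
grip_force: 24.7
```

>>> pendant:
  deltas: "0.02,0,0,0,0,0,0;0.02,0,0,0,0,0,0;0.0,0,0,0,0,0,0"
  grip_force: 110

```text
t: 13.33
tool_pos: [0.5253, -0.2641, 0.0372]
tool_rot: [-3.134, -0.212, 0.0]
contact_force: [-3.5, 2.0, 4.9]
opening: 0.0253
grip_force: 107.7
```

Scaled: -0.002 m is -0.04, -0.0015 m is -0.03.

>>> pendant:
  deltas: "0,0,0,-0.01,0,0,0;0,0,0,-0.02,0,0,0;0,0,0,-0.03,0,0,0;0,0,0,-0.04,0,0,0;0,0,0,-0.04,0,0,0"

```text
t: 13.75
tool_pos: [0.5252, -0.264, 0.0373]
tool_rot: [-3.134, -0.212, -0.001]
contact_force: [5.6, -1.2, -8.1]
opening: 0.0246
grip_force: 108.4
```

Scaled: -0.001 m is -0.02, -0.0008 m is -0.016.

>>> pendant:
  deltas: "0,0,0,-0.008,0,0,0;0,0,0,-0.016,0,0,0;0,0,0,-0.02,0,0,0;0,0,0,-0.02,0,0,0"

```text
t: 14.08
tool_pos: [0.5248, -0.264, 0.0376]
tool_rot: [-3.134, -0.212, 0.0]
contact_force: [5.0, -1.7, -11.1]
opening: 0.025
grip_force: 108.6
```

Scaled: -0.001 m is -0.02, -0.0008 m is -0.016.

>>> pendant:
  deltas: "0,0,0,-0.008,0,0,0;0,0,0,-0.016,0,0,0;0,0,0,-0.02,0,0,0;0,0,0,-0.02,0,0,0"

```text
t: 14.42
tool_pos: [0.5245, -0.264, 0.038]
tool_rot: [-3.134, -0.212, 0.002]
contact_force: [5.5, -2.3, -13.2]
opening: 0.0245
grip_force: 108.8
```

Scaled: -0.001 m is -0.02, -0.0008 m is -0.016.

>>> pendant:
  deltas: "0,0,0,-0.008,0,0,0;0,0,0,-0.016,0,0,0;0,0,0,-0.02,0,0,0;0,0,0,-0.02,0,0,0"

```text
t: 14.75
tool_pos: [0.5241, -0.2639, 0.0386]
tool_rot: [-3.134, -0.212, 0.003]
contact_force: [5.5, -1.5, -14.8]
opening: 0.0247
grip_force: 108.9
```

Scaled: -0.0008 m is -0.016, 0.0008 m is 0.016.

>>> pendant:
  deltas: "0,0.008,0,-0.008,0,0,0;0,0.016,0,-0.016,0,0,0;0,0.016,0,-0.02,0,0,0;0,0.016,0,-0.02,0,0,0"

```text
t: 15.08
tool_pos: [0.524, -0.2638, 0.0389]
tool_rot: [-3.134, -0.212, 0.006]
contact_force: [3.5, -3.7, -17.4]
opening: 0.0253
grip_force: 108.9
```

>>> pendant:
  deltas: "0,0,0,-0.008,0,0,0;0,0,0,-0.016,0,0,0;0,0,0,-0.02,0,0,0;0,0,0,-0.02,0,0,0"

```text
t: 15.42
tool_pos: [0.524, -0.2635, 0.0416]
tool_rot: [-3.132, -0.212, 0.007]
contact_force: [-0.7, 1.0, -5.0]
opening: 0.0249
grip_force: 110.1
```

Units first: shifts go in units of 50 mm and turns go in units of 0.2 rad. So -0.004 m is -0.08, -0.003 m is -0.06.

>>> pendant:
  deltas: "0,0,0,-0.02,0,0,0;0,0,0,-0.04,0,0,0;0,0,0,-0.06,0,0,0;0,0,0,-0.08,0,0,0;0,0,0,-0.08,0,0,0"

```text
t: 15.83
tool_pos: [0.5268, -0.2645, 0.0491]
tool_rot: [3.133, 0.212, 0.002]
contact_force: [-0.1, 0.4, -2.8]
opening: 0.0249
grip_force: 110.6
```

```bash
python3 - <<'E'
from h import *
T=toolT(ctrl.get_obs());print(T,plan([.5255,-.2645,.0572],np.radians(7.75),1))
E
```

```text
[[ 0.9908  0.135   0.0017  0.5268]
 [ 0.135  -0.9908 -0.0011 -0.2645]
 [ 0.0015  0.0013 -1.      0.0491]
 [ 0.      0.      0.      1.    ]] (array([-0.0013, -0.0002, -0.0081]), array([ 0.0013, -0.0015,  0.0001]))
```

Scaled: -0.0083 m is -0.166, -0.001 m is -0.02.

>>> pendant:
  deltas: "0,-0.01,0,-0.04,0,0,0;0,-0.02,0,-0.08,0,0,0;0,-0.026,0,-0.12,0,0,0;0,-0.026,0,-0.15,0,0,0;0,-0.026,0,-0.166,0,0,0;0,-0.026,0,-0.166,0,0,0;0,-0.026,0,-0.166,0,0,0"

```text
t: 16.42
tool_pos: [0.5247, -0.2643, 0.0559]
tool_rot: [3.134, 0.212, 0.0]
contact_force: [0.4, 0.1, -3.0]
opening: 0.0245
grip_force: 110.6
```

```bash
python3 look.py 9; python3 - <<'E'
from h import *
o=ctrl.get_obs();print(toolT(o),o['wrist_torque'])
cv2.imwrite('pics/s9.png',ctrl.get_image('scene')[:,:,::-1])
p=ctrl.camera_params('wrist')
for k,zl in((8,.065),(9,.085)):
    im=cv2.imread(f'pics/w{k}.png',0);T=np.load(f'T{k}.npy')@p['tool_from_camera']
    # predicted lid top-edge pixels
    g=np.radians(7.75);out=[]
    for a,b in((79,104),(79,-104),(0,104),(0,-104),(79,0)):
        w=[.5265+1e-3*(a*np.cos(g)-b*np.sin(g)),-.2647+1e-3*(a*np.sin(g)+b*np.cos(g)),zl,1]
        q=np.linalg.inv(T)@w;out.append((p['cx']+p['fx']*q[0]/q[2],p['cy']+p['fy']*q[1]/q[2]))
    print(k,np.array(out))
E
```

```text
[[ 0.9909  0.1348 -0.0002  0.5247]
 [ 0.1348 -0.9909  0.0001 -0.2643]
 [-0.0002 -0.0001 -1.      0.0558]
 [ 0.      0.      0.      1.    ]] [-0.0306 -0.0567 -0.0513]
8 [[ 67.9449 122.0704]
 [576.8203 122.0545]
 [104.4667 297.1905]
 [541.228  296.7135]
 [322.7753 122.0624]]
9 [[ 65.1978 119.7614]
 [585.9359 119.6697]
 [102.9206 298.5953]
 [548.2629 298.1736]
 [325.8594 119.7155]]
```

```bash
cat > pose.py <<'E'
from h import *
from scipy.optimize import least_squares
p=ctrl.camera_params('wrist')
def edges(im):
    g=cv2.GaussianBlur(im,(0,0),1).astype(float);pts=[]
    for u in range(150,500,10):
        d=np.diff(g[80:170,u]);pts.append(('b',u,80+np.argmax(d)+.5))
    for v in range(135,300,6):
        d=np.diff(g[v,30:180]);pts.append(('l',30+np.argmax(d)+.5,v))
        d=np.diff(g[v,500:620]);
        pts.append(('r',500+np.argmin(d)+.5,v))
    return pts
def fit(k):
    im=cv2.imread(f'pics/w{k}.png',0);pts=edges(im);C=np.linalg.inv(np.load(f'T{k}.npy')@p['tool_from_camera'])
    S={}
    for t in'blr':
        a=np.array([q[1:] for q in pts if q[0]==t],float)
        for _ in range(4):   # robust line
            vx,vy,x,y=cv2.fitLine(a.astype(np.float32),cv2.DIST_HUBER,0,.01,.01).ravel()
            r=np.abs((a[:,0]-x)*vy-(a[:,1]-y)*vx);a=a[r<max(1.2,2*np.median(r))] if len(a)>6 else a
        S[t]=(np.array([vy,-vx]),np.array([x,y]),len(a),np.mean(r))
    E={'b':[(79,100),(79,-100)],'l':[(75,104),(-10,104)],'r':[(75,-104),(-10,-104)]}
    def res(s):
        M=R.from_euler('zyx',s[3:6]).as_matrix();o=[]
        for t,L in E.items():
            n,c,_,_=S[t]
            for a,b in L:
                q=C@np.append(s[:3]+M@np.array([a,b,0])/1e3,1)
                o.append(n@(np.array([p['cx']+p['fx']*q[0]/q[2],p['cy']+p['fy']*q[1]/q[2]])-c))
        return o
    r=least_squares(res,[.5255,-.2645,.075,np.radians(7.75),0,0],x_scale=[.01]*3+[.1]*3)
    print(k,{t:(S[t][2],round(float(S[t][3]),2)) for t in S},'pos',r.x[:3],'yaw,pitch,roll deg',np.degrees(r.x[3:]),r.cost)
if __name__=='__main__':
    import sys
    for k in sys.argv[1:]:fit(k)
E
python3 pose.py 8 9
```

```text
8 {'b': (35, 0.03), 'l': (28, 0.27), 'r': (15, 0.23)} pos [ 0.532  -0.3129  0.1082] yaw,pitch,roll deg [ 5.631   5.5998 44.5813] 8.185615183025829e-25
9 {'b': (35, 0.26), 'l': (28, 0.26), 'r': (19, 0.32)} pos [ 0.5298 -0.3004  0.1041] yaw,pitch,roll deg [ 6.9309  4.0755 30.5803] 2.2973799543822804e-25
```

```bash
python3 - <<'E'
import re
s=open('pose.py').read()
s=s.replace("d=np.diff(g[v,500:620]);\n        pts.append(('r',500+np.argmin(d)+.5,v))","""c=int(580-(v-120)*.2);d=np.diff(g[v,c-18:c+14]);pts.append(('r',c-18+np.argmin(d)+.5,v))""")
open('pose.py','w').write(s)
E
python3 pose.py 8 9; python3 - <<'E'
import sys;sys.argv=['x']
from pose import *
for k in(8,9):
    im=cv2.imread(f'pics/w{k}.png',0);e=edges(im)
    print([q[1:] for q in e if q[0]=='b'][::8],[q[1:] for q in e if q[0]=='l'][::5],[q[1:] for q in e if q[0]=='r'][::2])
    print(im[150,540:600:3],im[240,520:580:3])
E
```

```text
8 {'b': (35, 0.03), 'l': (28, 0.27), 'r': (16, 0.25)} pos [ 0.532  -0.3131  0.1085] yaw,pitch,roll deg [ 5.6138  5.6136 44.7662] 3.3319749142544052e-25
9 {'b': (35, 0.26), 'l': (28, 0.26), 'r': (19, 0.26)} pos [ 0.5299 -0.301   0.1049] yaw,pitch,roll deg [ 6.8921  4.2039 31.1557] 5.718090935266361e-26
[(150, np.float64(124.5)), (230, np.float64(124.5)), (310, np.float64(124.5)), (390, np.float64(124.5)), (470, np.float64(124.5))] [(np.float64(71.5), 135), (np.float64(78.5), 165), (np.float64(84.5), 195), (np.float64(90.5), 225), (np.float64(97.5), 255), (np.float64(103.5), 285)] [(np.float64(570.5), 135), (np.float64(567.5), 147), (np.float64(565.5), 159), (np.float64(577.5), 171), (np.float64(574.5), 183), (np.float64(575.5), 195), (np.float64(555.5), 207), (np.float64(553.5), 219), (np.float64(551.5), 231), (np.float64(548.5), 243), (np.float64(546.5), 255), (np.float64(562.5), 267), (np.float64(536.5), 279), (np.float64(546.5), 291)]
[139 141 141 138 132 104 126 140 140  97  60  54  56  62  60  64  65  63
  67  65] [141 141 142 142 141 119 103 133 144 141  60  31  43  44  43  46  45  47
  46  43]
[(150, np.float64(124.5)), (230, np.float64(123.5)), (310, np.float64(123.5)), (390, np.float64(123.5)), (470, np.float64(123.5))] [(np.float64(72.5), 135), (np.float64(79.5), 165), (np.float64(85.5), 195), (np.float64(91.5), 225), (np.float64(98.5), 255), (np.float64(104.5), 285)] [(np.float64(578.5), 135), (np.float64(574.5), 147), (np.float64(572.5), 159), (np.float64(570.5), 171), (np.float64(567.5), 183), (np.float64(564.5), 195), (np.float64(562.5), 207), (np.float64(560.5), 219), (np.float64(557.5), 231), (np.float64(555.5), 243), (np.float64(553.5), 255), (np.float64(537.5), 267), (np.float64(534.5), 279), (np.float64(530.5), 291)]
[140 144 143 142 141 144 141  93 122 143 142 134  64  67  70  73  78  75
  79  82] [146 146 145 144 147 145 144 141  99 128 142 145 104  46  44  45  45  46
  49  41]
```

```bash
python3 - <<'E'
s=open('pose.py').read()
i=s.index("        for _ in range(4)");j=s.index("    E={'b'")
s=s[:i]+"""        ab=a if t=='b' else a[:,::-1]
        m,c,*_=siegelslopes(ab[:,1],ab[:,0]);r=np.abs(ab[:,1]-c-m*ab[:,0])
        n=np.array([m,-1.]) if t=='b' else np.array([-1.,m]);x0=np.array([0,c]) if t=='b' else np.array([c,0])
        S[t]=(n/np.hypot(*n),x0,int((r<1.5).sum()),np.median(r))
"""+s[j:]
s=s.replace("import least_squares","import least_squares\nfrom scipy.stats import siegelslopes")
open('pose.py','w').write(s)
E
python3 pose.py 8 9
```

```text
8 {'b': (35, 0.0), 'l': (28, 0.25), 'r': (16, 0.67)} pos [ 0.5298 -0.2962  0.0809] yaw,pitch,roll deg [ 6.9581  3.8773 27.326 ] 2.374408215842828e-25
9 {'b': (35, 0.0), 'l': (28, 0.27), 'r': (20, 0.5)} pos [ 0.5247 -0.2617  0.0819] yaw,pitch,roll deg [ 7.7415 -0.6363 -2.5516] 0.04903342885513298
```

The fit from the wrist edges gives the lid's yaw as 7.74° (square) and its pitch as −0.6°. Roll is poorly conditioned in that fit, but it comes out near 0 once y is pinned to the knob. The load is a clean 3 N with little torque, so nothing is touching. I'll raise 1 mm more and let it settle.

>>> pendant:
  deltas: "0,0.008,0,-0.01,0,0,0;0,0.012,0,-0.024,0,0,0;0,0.012,0,-0.024,0,0,0;0,0.012,0,-0.024,0,0,0;0,0.012,0,-0.024,0,0,0;0,0.012,0,-0.024,0,0,0;0,0.012,0,-0.024,0,0,0;0,0.012,0,-0.024,0,0,0"

```text
t: 17.18
tool_pos: [0.5253, -0.2642, 0.0571]
tool_rot: [3.134, 0.212, -0.0]
contact_force: [0.0, 0.6, -3.3]
opening: 0.0248
grip_force: 110.6
```

```bash
python3 look.py 10; python3 pose.py 10; python3 - <<'E'
from h import *
s=ctrl.get_image('scene')[:,:,::-1];cv2.imwrite('pics/s10.png',s)
# left (near) box side: bright wall / gap / lid columns, grey profile before and now
for f in('scene0','s10'):
    g=cv2.imread(f'pics/{f}.png',0)
    for u in(312,335,358): print(f,u,g[218:272:2,u])
o=ctrl.get_obs();print(o['tool_pos'],o['contact_force'],o['wrist_torque'])
E
```

```text
10 {'b': (35, 0.0), 'l': (28, 0.23), 'r': (19, 0.43)} pos [ 0.533  -0.3208  0.1476] yaw,pitch,roll deg [ 4.7771  6.3851 53.8807] 4.485052899415958e-24
scene0 312 [ 45  44  43  60  82  83  96  99  99  97  97  88  80 122 135 134 134 133
 134 134 134 133 130 109  37  34  38]
scene0 335 [113 111 111 110 106  99  99  99  91  99  92  98  95  89  79 119 134 134
 134 133 134 134 134 134 127 125  47]
scene0 358 [106 100  99  96  94  91  72  68  76  97  89  98  93  99  96  87  79 109
 133 134 133 134 134 133 132 133 131]
s10 312 [ 84  83  97 100  99 100  94  85  78  76 106 117 119 133 134 134 134 134
 133 133 134 133 130 108  38  36  38]
s10 335 [ 98  98  98  99  96  99  95  99  92  85  78  92 120 114 123 133 134 134
 134 134 134 135 133 134 128 123  48]
s10 358 [ 69  69  67  68  87  95  91  98  92  97  93  85  76  95 130 119 116 134
 135 133 135 134 134 135 133 133 130]
[ 0.5253 -0.2642  0.0571] [ 0.3325 -0.1779 -3.0914] [-0.023   0.0558 -0.0041]
```

```bash
python3 - <<'E'
from h import *
a=cv2.imread('pics/scene0.png',0).astype(float);b=cv2.imread('pics/s10.png',0).astype(float)
p=ctrl.camera_params('scene');W=np.linalg.inv(p['T'])
pr=lambda q:(lambda c:np.array([p['cx']+p['fx']*c[0]/c[2],p['cy']+p['fy']*c[1]/c[2]]))(W@np.append(q,1))
g=np.radians(7.75);M=np.array([[np.cos(g),-np.sin(g)],[np.sin(g),np.cos(g)]])
def sub(im,u,v0,h=6):   # darkest row = lid's lower edge
    u=int(round(u));c=im[:,u-1:u+2].mean(1);r=np.arange(int(v0)-h,int(v0)+h+1);i=r[np.argmin(c[r])]
    y=c[i-1:i+2];d=(y[0]-y[2])/(2*(y[0]-2*y[1]+y[2])+1e-9);return i+d
for nm,pts in(('left side',[(x,104) for x in(65,45,25,5,-15,-35,-55,-70)]),('front',[(-79,y) for y in(95,70,45,20,-10,-40,-70)])):
    for x,y in pts:
        P=np.append(np.array([.5265,-.2647])+M@np.array([x,y])/1e3,.055)
        k=pr(P+[0,0,.02])[1]-pr(P)[1];u,v=pr(P);u2,v2=pr(P+[0,0,.02])
        va=sub(a,u,v);vb=sub(b,u2,v2);print(nm,x,y,round(u),round(v,1),round(va,2),round(vb,2),'rise mm %.1f'%((vb-va)/k*20))
E
```

```text
left side 65 104 304 242.8 239.89 234.93 rise mm 11.8
left side 45 104 312 244.4 241.62 234.68 rise mm 16.4
left side 25 104 321 246.0 242.92 235.69 rise mm 17.0
left side 5 104 330 247.7 244.88 237.26 rise mm 17.8
left side -15 104 339 249.3 246.54 238.86 rise mm 17.9
left side -35 104 348 251.0 248.08 240.55 rise mm 17.5
left side -55 104 357 252.7 249.84 242.04 rise mm 18.0
left side -70 104 364 254.0 251.02 243.33 rise mm 17.7
front -79 95 369 253.0 248.83 242.25 rise mm 15.2
front -79 70 372 248.2 244.5 237.89 rise mm 15.5
front -79 45 376 243.6 238.89 233.8 rise mm 12.1
front -79 20 379 239.2 234.83 229.28 rise mm 13.4
front -79 -10 382 234.1 229.97 223.86 rise mm 15.0
front -79 -40 386 229.2 224.5 217.84 rise mm 16.7
front -79 -70 389 224.6 221.68 217.67 rise mm 10.2
```

>>> pendant:
  deltas: "0,0,0,-0.01,0,0,0;0,0,0,-0.02,0,0,0;0,0,0,-0.02,0,0,0;0,0,0,-0.02,0,0,0;0,0,0,-0.02,0,0,0;0,0,0,-0.02,0,0,0;0,0,0,-0.02,0,0,0"

```text
t: 17.87
tool_pos: [0.5253, -0.2642, 0.0581]
tool_rot: [-3.134, -0.212, 0.0]
contact_force: [0.3, -0.1, -3.9]
opening: 0.0247
grip_force: 110.6
```

```bash
python3 -c "
from station import ctrl
o=ctrl.get_obs();print(o['tool_pos'],o['contact_force'],max(abs(o['dq'])))
print(ctrl.finish_job())"
```

```text
[ 0.52531194 -0.26422628  0.05809408] [ 0.2569393  -0.07953654 -3.89037571] 0.0008305983254932167
the job is handed in; nothing more can be done
None
```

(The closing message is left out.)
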